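# Index the hub to its next dowel hole in the drill jig

### The job

In the drill jig, the round beech hub is ready to be turned on to its next dowel hole. Swing the hinged guide bar down over the hub until it rests fully in its catch, then grip the black wing knob in the middle and turn the hub clockwise (seen from above) by three clicks, so that it sits in the third stop from where it is now, without running on past it. Finish still gripping the knob, holding the hub steady in that stop for the drill, and leave the other things on and around the jig where they are.

Things in the scene. Friction and masses are not known exactly. Their poses are not given: they have to be found in the camera images.
- jig: Drill jig, screwed to the bench: plywood board 220 (x) by 270 (y) by 18 mm, origin under its centre, z up. Wheel, hub and wing knob turn about its centre. The guide bar's line lies 40 mm from the centre on the +x side, hinge at +y, catch at -y. A low block (38 mm high) at the -x edge holds the sprung roller that makes the clicks. Beyond the hinge only flat things (20 mm) lie within 100 mm.
- guide_bar (a joint): Hinge angle of the guide bar (rad): 0 = down in its catch, pointing along the jig's -y from the hinge; 1.57 = upright; more = leaning back to the jig's +y, end stop at 2.0. Starts between 1.25 and 1.9. The hinge is stiff (friction 0.16 N m): the bar stays where it is left and takes up to 2 N near its free end to move. Under 0.04 it rests in its catch.
- bar_hinge (a point): Point on the guide bar's hinge axis, mid-width of the bar, 68 mm above the bench. Does not move. Same axes as the jig: the hinge axis runs along x, the bar swings in this point's y-z plane. Two cheeks stand beside it to 80 mm.
- bar_tip (a point): Middle of the guide bar's free end, 184 mm from the hinge axis, half-way in its thickness. The bar is straight aluminium, 24 mm wide (along the hinge axis), 10 mm thick, along y of this frame; z is the normal of its top face (73 mm above the bench when closed). A steel drill bush, 20 mm across, stands 6.5 mm proud of the top face, 80 mm from the hinge.
- bar_catch (a point): Middle of the catch's rest, where the closed bar's underside lies: 63 mm above the bench, 160 mm from the hinge. Two aluminium cheeks, 28 mm apart and flared at the mouth, stand beside it to 86 mm. Does not move. Same axes as the jig.
- wing_knob: Black wing knob clamped on the hub's middle, turning with it. Origin on the turning axis at the hub's top, 60 mm above the bench, z up. Its wing is an upright bar 60 mm long (its x), 16 mm thick (its y), from 18 to 52 mm above the origin; a 5 mm stud end on top, a neck 22 mm across below. Grip it across its y, about 35 mm above the origin. It starts along the jig's x.
- hub_top (a point): Centre of the top of the beech hub, on the turning axis, 60 mm above the bench. The hub is 108 mm across, 28 mm thick, with one bored dark hole (12 mm) and five pencilled crosses 40 mm from its centre. Under it the aluminium index wheel, 139 mm across, 18 round lobes, 20 to 32 mm above the bench. Turns with the spindle.
- spindle (a joint): Turn of wheel, hub and knob (rad), clockwise from above positive, 0 = the stop it starts in (within 0.03). A stop every 20 degrees: 0.349, 0.698, third 1.047. Leaving a stop takes 0.15 N m at first, none half-way; from there the roller pulls it on into the next stop. Let go, it centres in the nearest stop. Over 1.21 (towards the fourth) or under -0.17 is a fault.
- pencil: Bystander: short flat carpenter's pencil, 11 x 112 x 8 mm, on the jig's board near its -x, +y corner. Origin under its middle, length along y.
- stop_collar: Bystander: dark steel depth-stop ring, 24 mm across, 13 mm high, on the jig's board near its -x, -y corner. Origin under its middle.
- finished_hub: Bystander: a finished beech hub, 108 mm across, 28 mm high, with six bored holes round a centre hole, lying beside the jig's -y edge. Origin under its middle.
- try_square: Bystander: try square lying flat, stock 115 x 24 x 16 mm along x, steel blade 150 mm along y; beside the jig's +y edge. Origin under the stock's middle.
- cordless_drill: Bystander: grey cordless drill standing on its battery, 215 mm high, 245 mm long with the bit. Origin under its battery.
- tape_measure: Bystander: grey tape measure, 70 x 36 x 66 mm. Origin under its middle.
- glue_bottle: Bystander: white glue bottle, 62 mm across, 175 mm high. Origin under its middle.

How it is judged:
By the outcome, as a careful person would: the job done as asked, in the order asked, and still so for the second after the job is handed in, while the arm keeps its last pose, push and grip.
It also fails if it takes over 54 s, if anything falls off the work surface, if the arm or the gripper's body presses on something with over 40 N, if the wrist force passes 120 N, or if a joint passes its speed limit or range.

### The arm

A 6-joint arm with a two-finger parallel gripper is mounted at the origin on the work surface. World frame = base frame: x ahead of the robot, y to its left, z up, the work surface at z = 0. Lengths are in m, angles in rad, forces in N, time in s.
With the tool pointing down it reaches from about 0.35 to 0.975 m from the base axis. Payload 4.9 kg.
Tool frame: the origin (TCP) lies at the very end of the fingers, on their centre line; the grasp point (between the pads) lies 19 mm behind it (grasp_offset is the distance from the TCP to the grasp point, in m); x points along the fingers, y is the direction in which the jaws open and shut, and the axes are right-handed (so a half turn about x gives the same grasp; the last joint's range is limited). The gripper opens to 85 mm and grips with 20 to 120 N. Pads are 22 mm wide; open, the fingers measure 114 mm over their backs; the gripper's body (76 mm by 85 mm) begins 54 mm behind the grasp point. The pads swing forward as they close: fully open they stand 13 mm farther back than shut.
Start: joints at [-1.377, 0.053, 1.613, -0, 1.476, -0.119], TCP at [0.192, -0.595, 0.231] pointing down, gripper open.
Joint ranges: [-3.01, 3.01], [-1.01, 2.22], [0.06, 2.58], [-1.02, 4.17], [0.09, 2.62], [-3.14, 3.14]. Speed limits (rad/s): [2.57, 2.57, 3.14, 3.14, 3.14, 3.14].

### API

Orientations are given as a rotation vector (axis times angle).
In Python, from station import get_obs, get_image, camera_model, finish_job, grasp_offset gives the robot as it stands.
- The arm moves only by the shell command python3 -m crank 'ROWS' [OPENING] [FORCE]. ROWS is JSON, a list that holds one entry, the list of rows, each a list of 4 numbers: the shift along the world's x, y, z in m, then the turn about the world's z in degrees. In form: [[[dx, dy, dz, turn], ...]]. A call has 1 to 5 rows; each row is the pose to reach, as a shift and turn from the pose commanded when the call began; what a row does not reach only later rows make up. A row lasts 1/12 s, in which the tool goes at most 41.7 mm and 7.16 degrees, less where a joint would pass 70% of its speed; a pose out of reach is approached as far as the arm can. A call with a gripper value outside its range is refused whole. OPENING is the opening, from 0 (shut) to 1 (fully open), set as the call begins (- or left out, the last holds). The fingers move at their own pace and stop on an object; FORCE is the grip in N (left out, the last holds). Time passes only in rows, so rows that repeat a pose let the fingers close. It gives the time, the measured TCP pose, the force and the opening at its end, in the units of the state.
- get_obs(): the state, without advancing time (a new reading comes with each control period).
- get_image(name): name is "scene" or "top" or "wrist"; returns (picture, depth): 420x560x3 uint8, red, green, blue; 420x560 float32, m along the optical axis (not along the pixel's ray), 0 where there is no reading.
- camera_model(name): a dict with "fx", "fy", "cx", "cy" (pixels), "xyz" and "attitude" of the camera in the world. Camera axes: x right, y down, z forward; pixel columns grow to the right and rows downward; lengths in m; the calibration is good to about 2 mm. A picture is of the moment at which its call begins: read the wrist's pose just before it. camera_model takes no time and is no camera call; for the wrist camera it gives the pose at the moment of the call.
- finish_job(): hands the job in, once; it reports no verdict.
The state is a dict: "t": time; "q": joint angles; "dq": joint speeds; "effort": joint torques, N m; "tool_pos": TCP position; "tool_rot": TCP orientation; "contact_force": force on the tool from outside, world axes, zero at the start; "wrist_torque": the same for the moment, N m; "opening": finger opening in m.
Only numpy, scipy, OpenCV 4.12 (cv2) and the standard library are available. Lean on these libraries where they do the work, as an engineer would, in place of code of your own. Each camera call takes 0.05 s, during which the arm holds its last target.

## Working session

There is one attempt and no reset: what is moved stays moved. The work goes in short steps, Python scripts to look and compute and a shell command to move; the robot and the scene stay as the last step left them, time stands still between calls to the robot, and variables do not carry over. Pictures are saved under pics/ and viewed, and the job is handed in when it is done.

```bash
mkdir -p pics; ls; python3 - <<'E'
from station import *
import cv2
o=get_obs();print({k:(v if not hasattr(v,'round') else v) for k,v in o.items()}, grasp_offset if not callable(grasp_offset) else grasp_offset())
for n in ["scene","top","wrist"]:
    m=camera_model(n);print(n,m)
    p,d=get_image(n);cv2.imwrite(f"pics/{n}0.png",p[:,:,::-1])
    import numpy as np; np.save(f"pics/{n}0.npy",d)
E
```

```text
pics
{'t': 0.0, 'q': array([-1.37702674e+00,  5.33558840e-02,  1.61429843e+00, -1.41063639e-05,
        1.47599294e+00, -1.19015327e-01]), 'dq': array([-0.00082853,  0.00122644, -0.00039932,  0.00013285, -0.00107144,
       -0.00060276]), 'effort': array([ 2.22028866e-03, -3.93675828e+01, -3.70179212e+01,  9.23398829e-05,
        7.01969329e-03,  5.51327048e-06]), 'tool_pos': array([ 0.19218512, -0.59406309,  0.23006098]), 'tool_rot': array([ 2.05341421,  0.32593246, -2.05360299]), 'contact_force': array([-0.58158912,  0.44610047, -0.09839358]), 'wrist_torque': array([ 0.06124169, -0.00674701,  0.01655633]), 'opening': 0.08546604894561703} 0.0187
scene {'fx': 429.0424292516613, 'fy': 429.0424292516613, 'cx': 278.114806166647, 'cy': 209.89348967974934, 'xyz': array([0.95442887, 0.41193695, 0.96598525]), 'attitude': array([-1.01707174, -2.63659738,  0.80261378])}
top {'fx': 409.50185036333886, 'fy': 409.50185036333886, 'cx': 272.4379350957716, 'cy': 216.73788687824918, 'xyz': array([ 0.47880088, -0.01014928,  1.1272194 ]), 'attitude': array([-2.20901013,  2.16541375, -0.05407647])}
wrist {'fx': 320.2055967131261, 'fy': 320.2055967131261, 'cx': 279.1617829021582, 'cy': 213.05436556268552, 'xyz': array([ 0.26346645, -0.57074039,  0.37216478]), 'attitude': array([ 2.33908013, -1.69983498, -0.25726765])}
```

View pics/scene0.png

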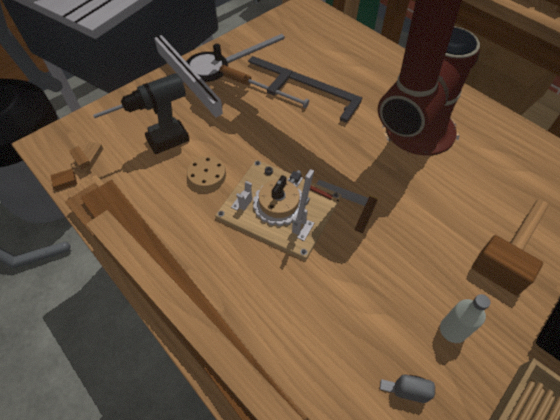

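View pics/top0.png

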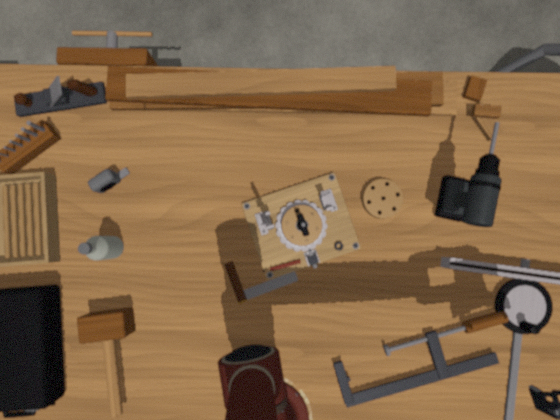

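```bash
python3 - <<'E'
import cv2
t=cv2.imread("pics/top0.png")[155:305,215:415];cv2.imwrite("pics/topz.png",cv2.resize(t,None,fx=4,fy=4,interpolation=cv2.INTER_CUBIC))
t=cv2.imread("pics/scene0.png")[140:270,180:390];cv2.imwrite("pics/scenez.png",cv2.resize(t,None,fx=3.8,fy=3.8,interpolation=cv2.INTER_CUBIC))
E
```

```text
(no output)
```

View pics/topz.png

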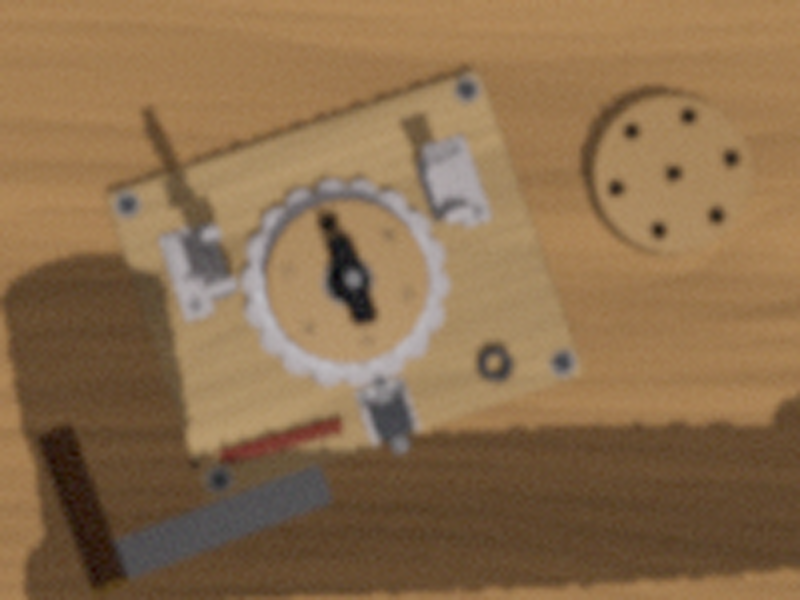

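View pics/scenez.png

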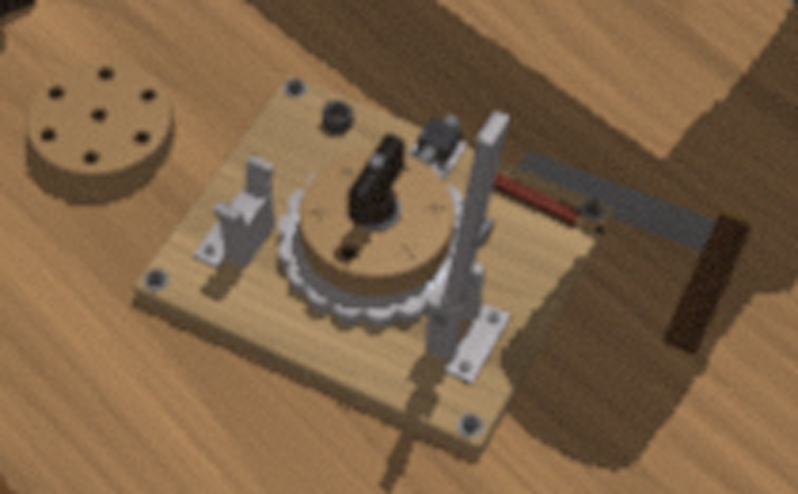

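View pics/wrist0.png

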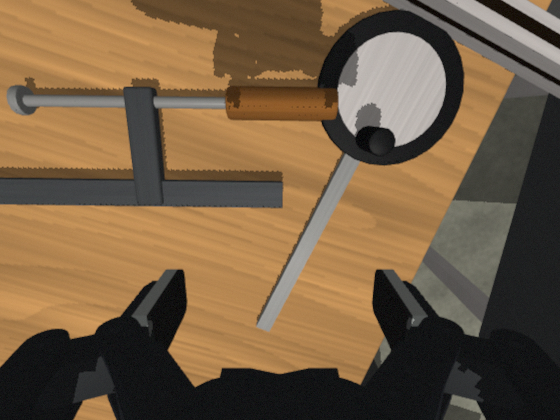

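```bash
cat > h.py <<'E'
import numpy as np, cv2
from scipy.spatial.transform import Rotation as R
from station import *
def ray(m,u,v):
    d=np.array([(u-m['cx'])/m['fx'],(v-m['cy'])/m['fy'],1.]);return np.array(m['xyz']),R.from_rotvec(m['attitude']).apply(d)
def onz(m,u,v,z):
    o,d=ray(m,u,v);return o+d*(z-o[2])/d[2]
def proj(m,p):
    c=R.from_rotvec(m['attitude']).inv().apply(np.atleast_2d(p)-m['xyz']);return np.c_[m['fx']*c[:,0]/c[:,2]+m['cx'],m['fy']*c[:,1]/c[:,2]+m['cy']]
E
python3 - <<'E'
from h import *
m=camera_model('top');s=camera_model('scene')
T=lambda u,v:((u+.5)/4-.5+215,(v+.5)/4-.5+155)
S=lambda u,v:((u+.5)/3.8-.5+180,(v+.5)/3.8-.5+140)
P=[onz(m,*T(*p),.02) for p in [(127,204),(467,89),(563,362),(219,479)]]
Q=[onz(s,*S(*p),.02) for p in [(470,425),(155,279),(294,88),(593,207)]]
for X in(P,Q):
    X=np.array(X);print(X.round(4));c=X.mean(0)
    y=(X[0]-X[1]+X[3]-X[2]);x=X[0]-X[3]+X[1]-X[2]
    print('c',c,'yaw',np.degrees(np.arctan2(-y[0],y[1])),np.degrees(np.arctan2(x[1],x[0])),np.linalg.norm(y)/2,np.linalg.norm(x)/2)
print('stud',onz(m,*T(350,278),.115), 'scene', onz(s,*S(393,148),.115))
print('bar tip scene ray', ray(s,*S(495,120)))
E
```

```text
[[ 0.5724  0.0719  0.02  ]
 [ 0.6553 -0.1576  0.02  ]
 [ 0.4714 -0.2243  0.02  ]
 [ 0.3883  0.0057  0.02  ]]
c [ 0.52184696 -0.07608463  0.02      ] yaw 19.86953117858818 19.86568893943724 0.2442583243065487 0.19564422571236392
[[ 0.5718  0.0742  0.02  ]
 [ 0.6542 -0.1556  0.02  ]
 [ 0.4708 -0.2214  0.02  ]
 [ 0.3845  0.0065  0.02  ]]
c [ 0.52031216 -0.07407762  0.02      ] yaw 20.221963654612654 19.81002814100833 0.24386635163202763 0.19697768550115954
stud [ 0.52114996 -0.07410921  0.115     ] scene [ 0.50444438 -0.07473591  0.115     ]
bar tip scene ray (array([0.95442887, 0.41193695, 0.96598525]), array([-0.47434339, -0.42103711, -0.78188347]))
```

```bash
cat >> h.py <<'E'
C=np.array([.5213,-.0752,0]);YAW=np.radians(19.9)
J=R.from_euler('z',YAW)
def j2w(p): return J.apply(np.atleast_2d(p))+C
def w2j(p): return J.inv().apply(np.atleast_2d(p)-C)
E
python3 - <<'E'
from h import *
s=camera_model('scene');m=camera_model('top')
S=lambda u,v:((u+.5)/3.8-.5+180,(v+.5)/3.8-.5+140)
o,d=ray(s,*S(495,118)); oj=w2j(o)[0]; dj=J.inv().apply(d); 
for X in(.04,):
  k=(X-oj[0])/dj[0]; p=oj+dj*k; print(p, 'r',np.hypot(p[1]-.08,p[2]-.068),'ang',np.arctan2(p[2]-.068,-(p[1]-.08)))
im=cv2.imread('pics/scenez.png');
inv=lambda q:(int((q[0]-180+.5)*3.8),int((q[1]-140+.5)*3.8))
for p in [[.04,.08,.068],[.04,-.08,.063],[0,0,.06],[-.0,0,.115],[.052,.08,.08],[.028,.08,.08],[.054,-.08,.086],[.026,-.08,.086]]:
  cv2.circle(im,inv(proj(s,j2w(p))[0]),3,(0,0,255),-1)
for a in (1.45,1.55,1.65,1.75):
  p=[.04,.08-.184*np.cos(a),.068+.184*np.sin(a)]
  cv2.circle(im,inv(proj(s,j2w(p))[0]),3,(0,255,0),-1)
cv2.imwrite('pics/ov.png',im)
E
```

```text
[0.04       0.09845439 0.26043288] r 0.19331575033301962 ang 1.6664043552935266
```

View pics/ov.png

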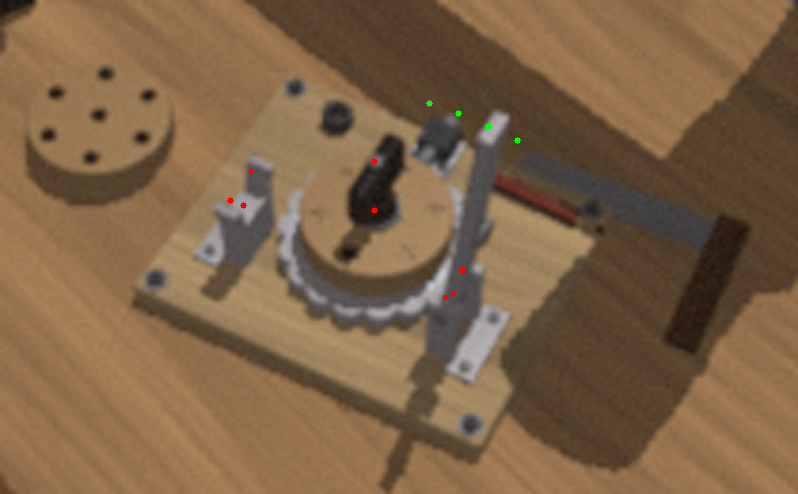

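```bash
cat >> h.py <<'E'
def state():
    o=get_obs();r=R.from_rotvec(o['tool_rot']).as_matrix();p=w2j(o['tool_pos'])[0]
    print('t',round(o['t'],2),'tcp',o['tool_pos'].round(4),'jig',p.round(4),'jawyaw',np.degrees(np.arctan2(r[1,1],r[0,1])).round(2),'x',r[:,0].round(3),'F',o['contact_force'].round(1),'M',o['wrist_torque'].round(2),'op',round(o['opening'],4),'q',o['q'].round(2))
    return o
E
python3 -c "
from h import *
state(); print(j2w([[.04,.15,.2],[0,0,.1]]))"
```

```text
t 0.15 tcp [ 0.1922 -0.5942  0.2303] jig [-0.4861 -0.376   0.2303] jawyaw -72.08 x [-0.     0.002 -1.   ] F [-0.5  0.5 -0. ] M [-0.01  0.02 -0.05] op 0.085 q [-1.38  0.05  1.61 -0.    1.48 -0.12]
[[ 0.50785459  0.0794584   0.2       ]
 [ 0.5213     -0.0752      0.1       ]]
```

```bash
python3 -m crank '[[[0,0,0.03,1],[0,0,0.07,2],[0.015,0.03,0.1,2],[0.03,0.065,0.12,2],[0.045,0.1,0.13,2]]]' 0 60
python3 -m crank '[[[0.017,0.036,0,0],[0.034,0.072,0,0],[0.051,0.108,0,0],[0.068,0.144,0,0],[0.085,0.18,0,0]]]'
python3 -m crank '[[[0.017,0.036,0,0],[0.034,0.072,0,0],[0.051,0.108,0,0],[0.068,0.144,0,0],[0.085,0.18,0,0]]]'
python3 -c "
from h import *
state()
p,d=get_image('wrist');cv2.imwrite('pics/w1.png',p[:,:,::-1])"
```

```text
t: 0.57
tool_pos: [0.2367, -0.4967, 0.364]
tool_rot: [2.032, 0.351, -2.031]
contact_force: [1.4, 0.1, 0.4]
opening: 0.0256
t: 0.98
tool_pos: [0.3217, -0.3147, 0.3604]
tool_rot: [2.033, 0.356, -2.033]
contact_force: [1.0, 0.2, 0.4]
opening: -0.0001
t: 1.4
tool_pos: [0.4067, -0.1346, 0.3606]
tool_rot: [2.033, 0.356, -2.032]
contact_force: [0.7, -0.4, 0.0]
opening: -0.0002
t 1.4 tcp [ 0.4067 -0.1346  0.3606] jig [-0.128  -0.0169  0.3606] jawyaw -70.09 x [ 0. -0. -1.] F [ 0.7 -0.4  0. ] M [-0.03 -0.    0.02] op -0.0002 q [-0.49 -0.48  1.85 -0.    1.76  0.73]
```

View pics/w1.png

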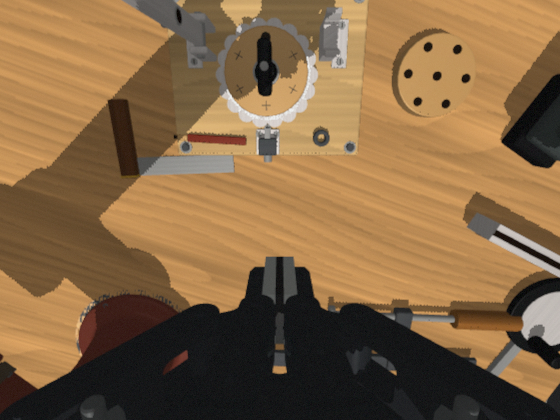

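```bash
python3 - <<'E'
from h import *
im=cv2.imread('pics/w1.png')[0:160,110:310]
cv2.imwrite('pics/w1z.png',cv2.resize(im,None,fx=4,fy=3.7,interpolation=cv2.INTER_CUBIC))
m=camera_model('wrist')
for z in (.02,.06,.115): print(z,[proj(m,j2w([x,0,z]))[0].round(1).tolist() for x in(-.04,-.03,0,.03,.04)])
P=np.array([onz(m,*p,.02) for p in [(186,147),(350,147)]]);print(P,w2j(P))
E
```

```text
0.02 [[272.8, 109.4], [272.8, 102.1], [272.9, 79.4], [273.0, 55.8], [273.0, 47.8]]
0.06 [[272.1, 108.8], [272.1, 100.8], [272.2, 75.9], [272.3, 50.1], [272.3, 41.2]]
0.115 [[270.8, 107.7], [270.9, 98.5], [270.9, 70.0], [271.0, 40.0], [271.0, 29.7]]
[[ 0.38879048  0.01361183  0.02      ]
 [ 0.47399741 -0.21428363  0.02      ]] [[-0.0943674   0.12861224  0.02      ]
 [-0.09181929 -0.11467785  0.02      ]]
```

View pics/w1z.png

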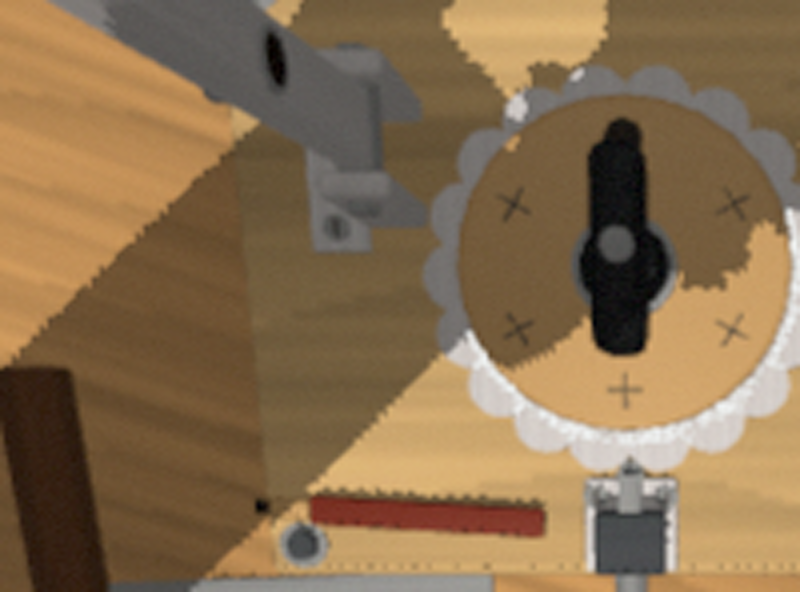

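```bash
python3 - <<'E'
from h import *
state();m=camera_model('wrist')
p,d=get_image('wrist');p=p[:,:,::-1].copy();cv2.imwrite('pics/w2.png',p)
im=p[0:160,110:370]
for z in (.02,):
  for q in [[-.098,.122,z],[-.098,-.122,z],[0,0,.06],[0,0,.117]]:
    u=proj(m,j2w(q))[0]; cv2.circle(p,(int(round(u[0])),int(round(u[1]))),1,(0,0,255),-1)
cv2.imwrite('pics/w2z.png',cv2.resize(im,None,fx=3,fy=3,interpolation=cv2.INTER_CUBIC))
E
```

```text
t 1.45 tcp [ 0.409  -0.1287  0.3607] jig [-0.1238 -0.012   0.3607] jawyaw -69.57 x [ 0.002  0.005 -1.   ] F [-0.2  3.5  0.1] M [ 0.16 -0.02 -0.02] op 0.0 q [-0.48 -0.47  1.85  0.01  1.76  0.73]
```

View pics/w2z.png

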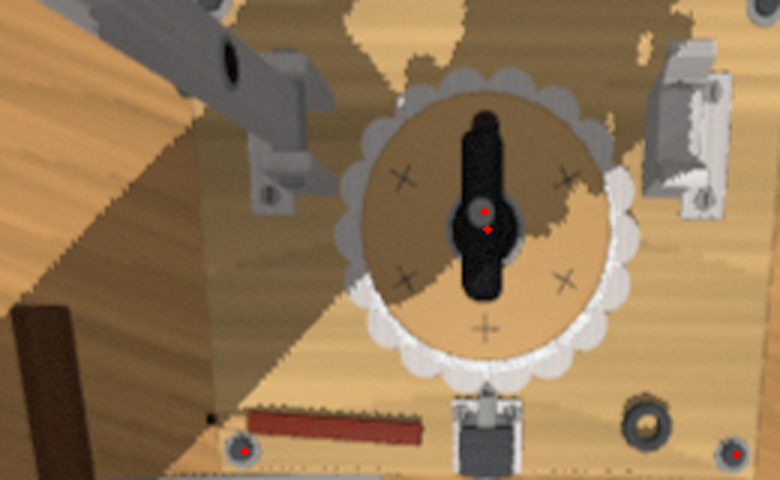

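```bash
python3 -m crank '[[[0.017,0.036,0,0],[0.034,0.072,0,0],[0.051,0.108,0,0],[0.068,0.144,0,0],[0.082,0.173,0,0]]]'
python3 -m crank '[[[0.010,0.021,-0.02,0],[0.018,0.038,-0.05,0],[0.020,0.042,-0.08,0],[0.020,0.042,-0.115,0],[0.020,0.042,-0.135,0]]]'
python3 -m crank '[[[0,0,-0.02,0],[0,0,-0.03,0],[0,0,-0.03,0]]]'
python3 -c "
from h import *
state();w=camera_model('wrist')
p,d=get_image('wrist');cv2.imwrite('pics/w3.png',p[:,:,::-1])
p,d=get_image('scene');cv2.imwrite('pics/s3.png',cv2.resize(p[100:280,150:390,::-1],None,fx=3.3,fy=3.3))"
```

```text
t: 1.92
tool_pos: [0.489, 0.0381, 0.3604]
tool_rot: [2.032, 0.357, -2.032]
contact_force: [0.5, -0.5, 0.2]
opening: 0.0001
t: 2.33
tool_pos: [0.5068, 0.0781, 0.221]
tool_rot: [2.026, 0.358, -2.038]
contact_force: [0.7, 0.6, 0.2]
opening: 0.0001
t: 2.58
tool_pos: [0.5067, 0.0777, 0.1924]
tool_rot: [2.027, 0.357, -2.039]
contact_force: [-0.2, -0.4, -0.4]
opening: -0.0001
t 2.58 tcp [0.5067 0.0777 0.1924] jig [0.0384 0.1488 0.1924] jawyaw -70.13 x [-0.006 -0.    -1.   ] F [-0.2 -0.4 -0.4] M [0.04 0.01 0.01] op -0.0001 q [ 0.01 -0.19  1.91 -0.    1.43  1.23]
```

View pics/s3.png

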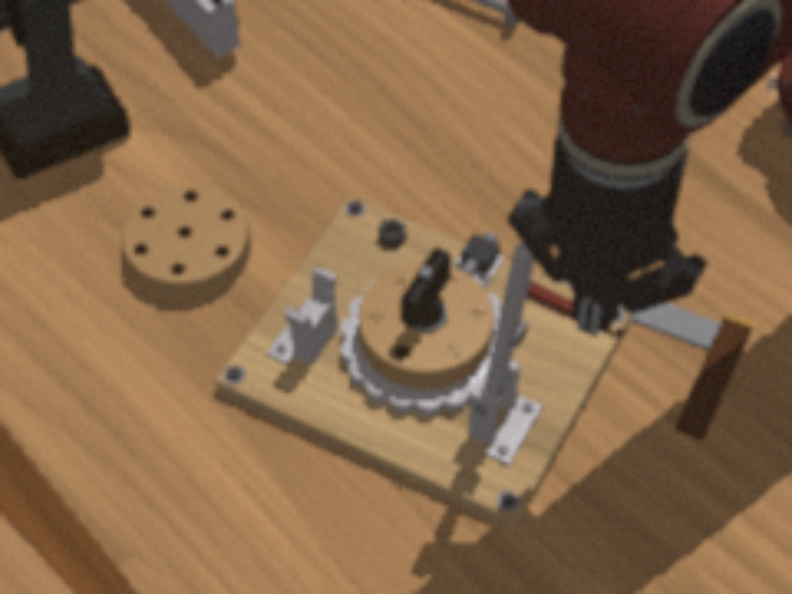

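View pics/w3.png

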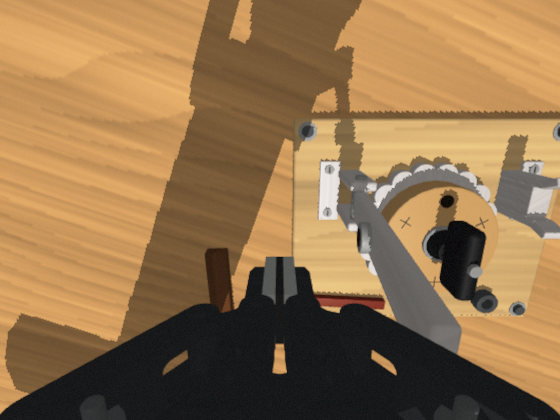

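```bash
python3 - <<'E'
from h import *
w=.014
p0=None
o=get_obs()['tool_pos'];print(w2j(o))
for a,r in [(1.66,.16),(1.55,.165),(1.45,.16),(1.3,.155),(1.15,.15),(1.,.146),(.85,.143),(.7,.14),(.55,.137),(.4,.134),(.25,.132),(.12,.13),(.05,.13),(0,.13)]:
    y=.08-r*np.cos(a)+.005*np.sin(a)+w; z=.068+r*np.sin(a)+.005*np.cos(a)
    if a>1.5: y=.08-.184*np.cos(a)+.005*np.sin(a)+w; z=.215
    W=j2w([.04,y+.0012,z])[0]; print(a,'jig',round(y,4),round(z,4),'rel',(W-[.5073,.0788,.19]).round(4))
E
```

```text
[[0.0404141  0.14824172 0.19629855]]
1.66 jig 0.1154 0.215 rel [ 0.0119 -0.0308  0.025 ]
1.55 jig 0.0952 0.215 rel [ 0.0188 -0.0498  0.025 ]
1.45 jig 0.0797 0.2274 rel [ 0.0241 -0.0643  0.0374]
1.3 jig 0.0574 0.2187 rel [ 0.0317 -0.0853  0.0287]
1.15 jig 0.0373 0.207 rel [ 0.0385 -0.1042  0.017 ]
1.0 jig 0.0193 0.1936 rel [ 0.0446 -0.1211  0.0036]
0.85 jig 0.0034 0.1787 rel [ 0.0501 -0.1361 -0.0113]
0.7 jig -0.0099 0.162 rel [ 0.0546 -0.1485 -0.028 ]
0.55 jig -0.0202 0.1439 rel [ 0.0581 -0.1582 -0.0461]
0.4 jig -0.0275 0.1248 rel [ 0.0606 -0.1651 -0.0652]
0.25 jig -0.0327 0.1055 rel [ 0.0623 -0.17   -0.0845]
0.12 jig -0.0345 0.0885 rel [ 0.0629 -0.1717 -0.1015]
0.05 jig -0.0356 0.0795 rel [ 0.0633 -0.1727 -0.1105]
0 jig -0.036 0.073 rel [ 0.0635 -0.1731 -0.117 ]
```

```bash
python3 -m crank '[[[0.002,-0.006,0.02,0],[0.0105,-0.033,0.02,0],[0.016,-0.047,0.02,0],[0.020,-0.057,0.02,0],[0.023,-0.066,0.02,0]]]'
python3 -m crank '[[[0.004,-0.011,0,0],[0.0075,-0.021,0,0]]]'
python3 -c "
from h import *
state()
p,d=get_image('scene');cv2.imwrite('pics/s4.png',cv2.resize(p[100:280,150:390,::-1],None,fx=3.3,fy=3.3));state()"
```

```text
t: 3.1
tool_pos: [0.5328, 0.0116, 0.2179]
tool_rot: [2.036, 0.356, -2.029]
contact_force: [0.0, 2.0, 0.8]
opening: -0.0003
t: 3.27
tool_pos: [0.5393, -0.0092, 0.2159]
tool_rot: [2.032, 0.357, -2.032]
contact_force: [0.6, 1.4, 0.1]
opening: 0.0003
t 3.27 tcp [ 0.5393 -0.0092  0.2159] jig [0.0394 0.056  0.2159] jawyaw -70.06 x [ 0.  0. -1.] F [0.6 1.4 0.1] M [ 0.15  0.03 -0.01] op 0.0003 q [-0.16 -0.14  1.83  0.    1.46  1.07]
t 3.32 tcp [ 0.5397 -0.0108  0.2157] jig [0.0392 0.0543 0.2157] jawyaw -70.14 x [ 0.    -0.001 -1.   ] F [-0.3 -1.   0. ] M [-0.04  0.01 -0.01] op 0.0003 q [-0.16 -0.14  1.83 -0.    1.46  1.07]
```

View pics/s4.png

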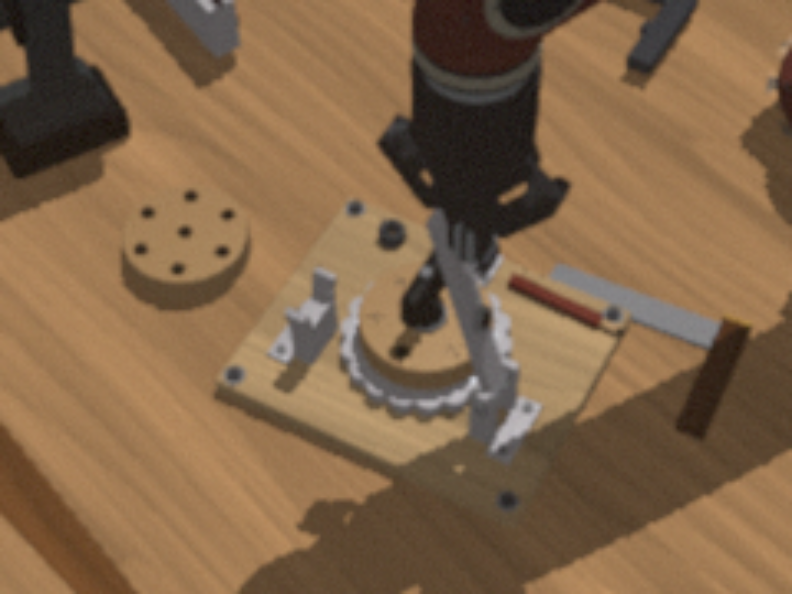

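```bash
python3 -m crank '[[[0.0055,-0.015,-0.0085,0],[0.0115,-0.032,-0.022,0],[0.017,-0.047,-0.037,0],[0.0215,-0.0595,-0.0535,0],[0.025,-0.069,-0.0715,0]]]'
python3 -m crank '[[[0.001,-0.0035,-0.009,0],[0.0015,-0.0045,-0.013,0],[0.0025,-0.0065,-0.019,0],[0.0025,-0.0065,-0.019,0]]]'
python3 -c "
from h import *
state()
p,d=get_image('scene');cv2.imwrite('pics/s5.png',cv2.resize(p[100:280,150:390,::-1],None,fx=3.3,fy=3.3));state()
p,d=get_image('wrist');cv2.imwrite('pics/w5.png',p[:,:,::-1])"
```

```text
t: 3.73
tool_pos: [0.5648, -0.0789, 0.1444]
tool_rot: [2.033, 0.355, -2.031]
contact_force: [0.9, 0.0, 1.9]
opening: 0.0001
t: 4.07
tool_pos: [0.5662, -0.0838, 0.1245]
tool_rot: [2.031, 0.358, -2.034]
contact_force: [-0.3, 0.1, -0.0]
opening: 0.0003
t 4.07 tcp [ 0.5662 -0.0838  0.1245] jig [ 0.0393 -0.0233  0.1245] jawyaw -70.06 x [-0.001  0.    -1.   ] F [-0.3  0.1 -0. ] M [ 0.03 -0.01 -0.02] op 0.0003 q [-0.28  0.02  1.83  0.    1.29  0.95]
t 4.12 tcp [ 0.5664 -0.0837  0.1252] jig [ 0.0395 -0.0234  0.1252] jawyaw -70.05 x [-0.  0. -1.] F [-0.2 -0.1  0.1] M [ 0.01 -0.   -0.  ] op 0.0004 q [-0.28  0.02  1.83  0.    1.29  0.95]
```

View pics/s5.png

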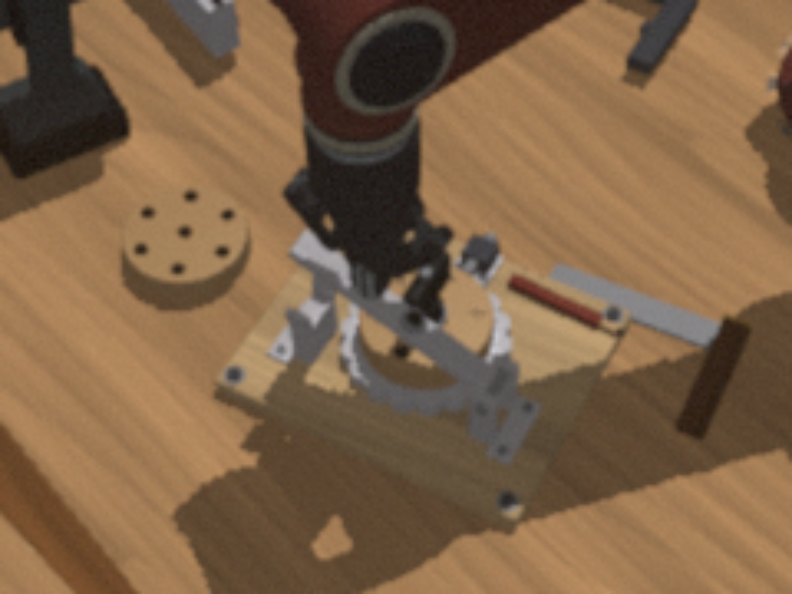

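View pics/w5.png

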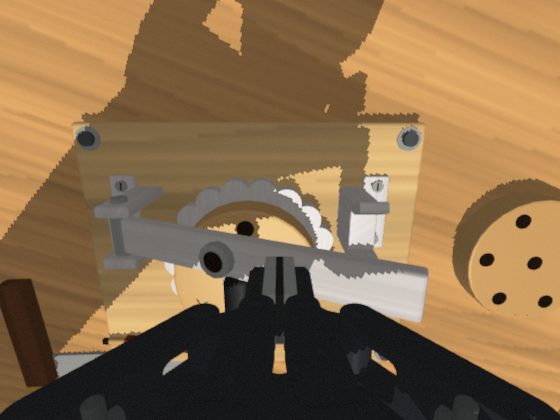

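```bash
python3 -m crank '[[[0.006,-0.011,-0.005,0],[0.007,-0.013,-0.015,0],[0.007,-0.013,-0.024,0],[0.007,-0.013,-0.031,0],[0.007,-0.013,-0.037,0]]]'
python3 -m crank '[[[0,0,-0.005,0],[0,0,-0.009,0],[0,0,-0.012,0],[0,0,-0.015,0],[0,0,-0.015,0]]]'
python3 -c "
from h import *
state()
p,d=get_image('wrist');cv2.imwrite('pics/w6.png',p[:,:,::-1])"
```

```text
t: 4.58
tool_pos: [0.5729, -0.097, 0.0866]
tool_rot: [2.031, 0.358, -2.034]
contact_force: [-0.6, -0.9, 1.5]
opening: -0.0004
t: 5.0
tool_pos: [0.5736, -0.097, 0.0733]
tool_rot: [2.033, 0.357, -2.032]
contact_force: [0.0, 0.4, 0.4]
opening: -0.0002
t 5.0 tcp [ 0.5736 -0.097   0.0733] jig [ 0.0418 -0.0383  0.0733] jawyaw -70.07 x [ 0.  0. -1.] F [0.  0.4 0.4] M [-0.02  0.03 -0.  ] op -0.0002 q [-0.3   0.1   1.84  0.    1.2   0.93]
```

View pics/w6.png

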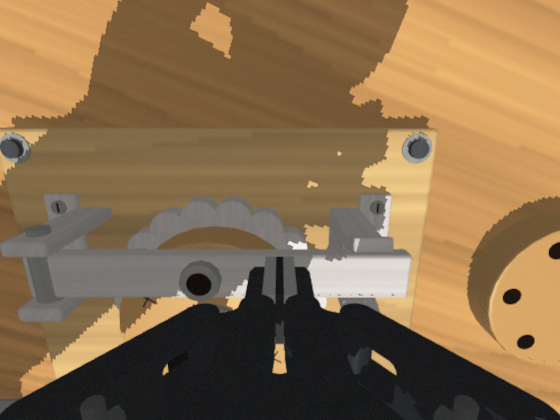

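```bash
python3 -m crank '[[[0,0,-0.001,0],[0,0,-0.002,0],[0,0,-0.002,0]]]'
python3 -m crank '[[[0,0,-0.001,0],[0,0,-0.001,0]]]'
```

```text
t: 5.3
tool_pos: [0.5738, -0.097, 0.0729]
tool_rot: [2.032, 0.357, -2.032]
contact_force: [-4.6, 2.1, 8.8]
opening: -0.0002
t: 5.47
tool_pos: [0.5739, -0.097, 0.0728]
tool_rot: [2.032, 0.357, -2.033]
contact_force: [-6.4, 1.6, 12.7]
opening: -0.0003
```

```bash
python3 -m crank '[[[0,0,0.005,0],[0,0,0.02,0],[0,0,0.05,0],[-0.01,0.0,0.085,0],[-0.03,0.005,0.11,0]]]'
python3 -m crank '[[[-0.02,0.01,0.01,0],[-0.05,0.02,0.01,0],[-0.08,0.02,0.01,0],[-0.1,0.02,0.01,0],[-0.1,0.02,0.01,0]]]' 1
python3 -m crank '[[[0,0,0,0],[0,0,0,0],[0,0,0,0]]]'
python3 - <<'E'
from h import *
state();m=camera_model('wrist')
p,d=get_image('wrist');p=p[:,:,::-1].copy();cv2.imwrite('pics/w7.png',p)
s=camera_model('scene');q,d2=get_image('scene');cv2.imwrite('pics/s7.png',cv2.resize(q[100:280,150:390,::-1],None,fx=3.3,fy=3.3))
for n,P in [('sc-.+',[-.098,.122,.02]),('sc--',[-.098,-.122,.02]),('hub',[0,0,.06]),('stud',[0,0,.117])]: print(n,proj(m,j2w(P))[0].round(1))
E
```

```text
t: 5.88
tool_pos: [0.545, -0.0928, 0.183]
tool_rot: [2.035, 0.355, -2.029]
contact_force: [0.6, -0.1, 1.4]
opening: -0.0002
t: 6.3
tool_pos: [0.4409, -0.0716, 0.1896]
tool_rot: [2.032, 0.357, -2.033]
contact_force: [0.2, 0.2, 0.2]
opening: 0.0604
t: 6.55
tool_pos: [0.4442, -0.0722, 0.1904]
tool_rot: [2.033, 0.357, -2.032]
contact_force: [-0.1, 0.3, 0.4]
opening: 0.0854
t 6.55 tcp [ 0.4442 -0.0722  0.1904] jig [-0.0715  0.0291  0.1904] jawyaw -70.07 x [ 0. -0. -1.] F [-0.1  0.3  0.4] M [ 0.01 -0.04  0.03] op 0.0854 q [-0.33 -0.36  2.05  0.    1.45  0.9 ]
sc-.+ [189.2 218.4]
sc-- [427.1 218.8]
hub [315.6 119.6]
stud [325.2 120.8]
```

View pics/w7.png

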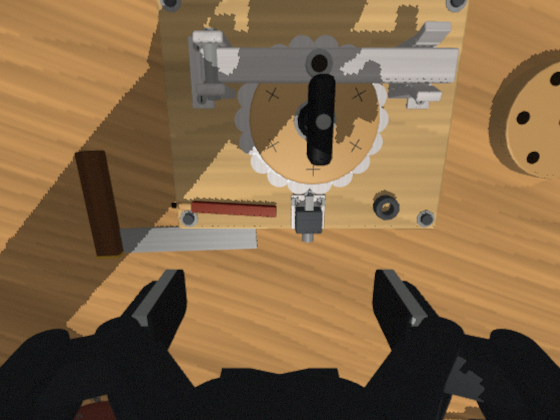

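View pics/s7.png

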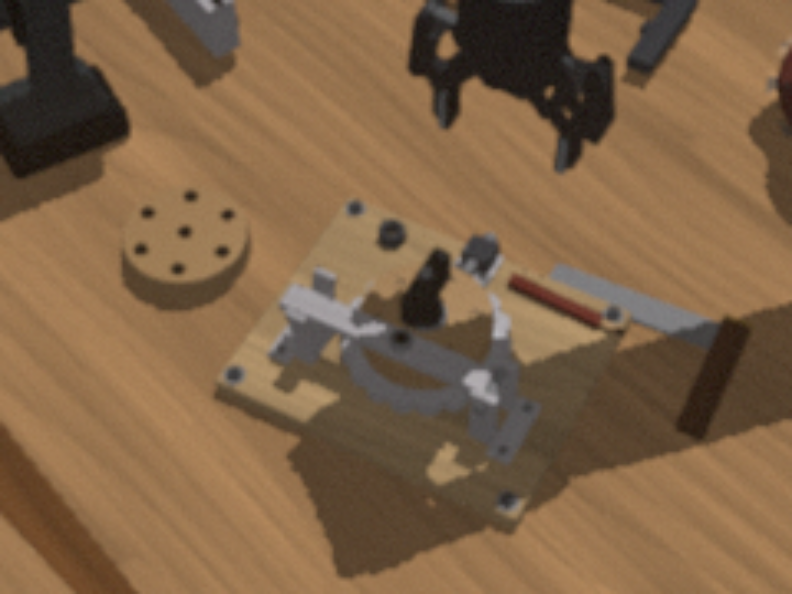

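```bash
python3 - <<'E'
from h import *
m=camera_model('wrist');p,d=get_image('wrist')
v,u=np.mgrid[0:420,0:560];z=d
c=np.stack([(u-m['cx'])/m['fx']*z,(v-m['cy'])/m['fy']*z,z],-1).reshape(-1,3)
P=w2j(R.from_rotvec(m['attitude']).apply(c)+m['xyz'])
P=P[(z>0).ravel()&(v<230).ravel()]
b=P[(abs(P[:,0]-.04)<.007)&(P[:,2]>.055)&(P[:,2]<.085)]
for y in np.arange(.05,-.11,-.015):
    k=b[abs(b[:,1]-y)<.006]; print(round(y,3),len(k),np.median(k[:,2]).round(4) if len(k) else '')
w=P[(np.hypot(P[:,0],P[:,1])<.036)&(P[:,2]>.105)&(P[:,2]<.1145)]
r=cv2.minAreaRect((w[:,:2]*1000).astype(np.float32));print(r,w.mean(0),np.percentile(w,[1,99],axis=0))
h=P[(P[:,2]>.056)&(P[:,2]<.064)&(np.hypot(P[:,0],P[:,1])<.065)&(P[:,0]<.02)]
print(h[:,0].min(),h[:,1].min(),h[:,1].max())
E
```

```text
0.05 331 0.0724
0.035 327 0.0725
0.02 325 0.0725
0.005 362 0.0789
-0.01 300 0.073
-0.025 324 0.0723
-0.04 323 0.0724
-0.055 324 0.0724
-0.07 323 0.0725
-0.085 324 0.0724
-0.1 228 0.0723
((-0.6268997192382812, 0.8027262687683105), (59.23652648925781, 16.18963050842285), 0.049554791301488876) [0.00066722 0.00145414 0.1103706 ] [[-0.02901574 -0.00687374  0.10593276]
 [ 0.0281122   0.00871393  0.11281934]]
-0.054187183326070754 -0.05212690770882576 0.054141521108175786
```

```bash
python3 -m crank '[[[0.03,-0.001,0,0],[0.055,-0.0015,0,0],[0.07,-0.0024,0,0],[0.0763,-0.0024,-0.015,0],[0.0763,-0.0024,-0.035,0]]]' 1
python3 -m crank '[[[0,0,-0.02,0],[0,0,-0.04,0],[0,0,-0.06,0],[0,0,-0.073,0],[0,0,-0.079,0]]]'
python3 -m crank '[[[0,0,0,0],[0,0,0,0]]]'
python3 -c "
from h import *
state()"
```

```text
t: 7.12
tool_pos: [0.5231, -0.075, 0.1569]
tool_rot: [2.036, 0.355, -2.027]
contact_force: [0.7, 0.0, -1.1]
opening: 0.0854
t: 7.53
tool_pos: [0.5185, -0.0741, 0.0735]
tool_rot: [2.029, 0.359, -2.037]
contact_force: [-0.5, 0.2, -0.7]
opening: 0.0852
t: 7.7
tool_pos: [0.5203, -0.0746, 0.0766]
tool_rot: [2.033, 0.357, -2.032]
contact_force: [0.2, 0.0, 0.4]
opening: 0.0854
t 7.7 tcp [ 0.5203 -0.0746  0.0766] jig [-0.0008  0.0009  0.0766] jawyaw -70.08 x [ 0. -0. -1.] F [0.2 0.  0.4] M [ 0.01 -0.04 -0.05] op 0.0854 q [-0.28 -0.03  1.97  0.    1.2   0.94]
```

Positioned on the axis; close gently.

```bash
python3 -m crank '[[[0,0,0,0],[0,0,0,0],[0,0,0,0],[0,0,0,0],[0,0,0,0]]]' 0 60
python3 -m crank '[[[0,0,0,0],[0,0,0,0],[0,0,0,0],[0,0,0,0],[0,0,0,0]]]'
python3 -c "
from h import *
state()"
```

```text
t: 8.12
tool_pos: [0.5201, -0.0745, 0.0767]
tool_rot: [2.033, 0.357, -2.031]
contact_force: [-0.2, -0.1, -1.0]
opening: 0.0253
t: 8.53
tool_pos: [0.5203, -0.0751, 0.077]
tool_rot: [2.033, 0.355, -2.031]
contact_force: [-1.4, -4.1, 5.5]
opening: 0.0164
t 8.53 tcp [ 0.5203 -0.0751  0.077 ] jig [-0.0009  0.0004  0.077 ] jawyaw -70.07 x [ 0.001 -0.001 -1.   ] F [-1.4 -4.1  5.5] M [-0.72  0.19 -0.02] op 0.0164 q [-0.28 -0.04  1.97 -0.    1.2   0.94]
```

```bash
python3 -m crank '[[[0,0,0,-2],[0,0,0,-4],[0,0,0,-6],[0,0,0,-8],[0,0,0,-10]]]'
python3 -m crank '[[[0,0,0,-2],[0,0,0,-4],[0,0,0,-6],[0,0,0,-8],[0,0,0,-10]]]'
python3 -m crank '[[[0,0,0,0],[0,0,0,0]]]'
python3 -c "
from h import *
state()
p,d=get_image('wrist');cv2.imwrite('pics/w8.png',p[:,:,::-1])"
```

```text
t: 8.95
tool_pos: [0.5203, -0.0751, 0.077]
tool_rot: [2.132, 0.182, -2.13]
contact_force: [-2.0, -3.4, 4.9]
opening: 0.0166
t: 9.37
tool_pos: [0.5203, -0.075, 0.077]
tool_rot: [-2.222, 0.005, 2.219]
contact_force: [-1.7, -4.0, 4.6]
opening: 0.0164
t: 9.53
tool_pos: [0.5203, -0.075, 0.077]
tool_rot: [-2.222, 0.003, 2.22]
contact_force: [-2.1, -2.4, 5.7]
opening: 0.0164
t 9.53 tcp [ 0.5203 -0.075   0.077 ] jig [-0.0009  0.0005  0.077 ] jawyaw -90.09 x [ 0.001 -0.001 -1.   ] F [-2.1 -2.4  5.7] M [-0.57  0.22 -0.06] op 0.0164 q [-0.28 -0.04  1.97 -0.    1.2   1.29]
```

View pics/w8.png

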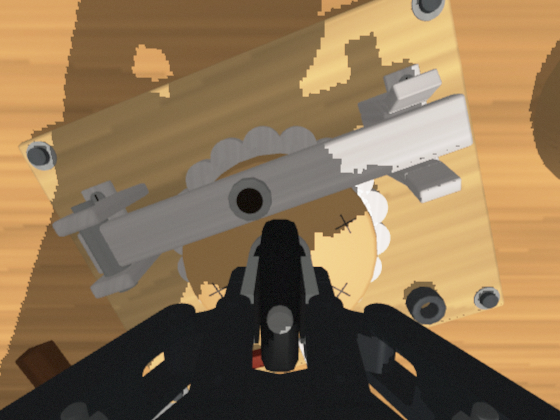

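```bash
for i in 1 ; do :; done
python3 -m crank '[[[0,0,0,-2],[0,0,0,-4],[0,0,0,-6],[0,0,0,-8],[0,0,0,-10]]]'
python3 -m crank '[[[0,0,0,-2],[0,0,0,-4],[0,0,0,-6],[0,0,0,-8],[0,0,0,-10]]]'
python3 -m crank '[[[0,0,0,-2],[0,0,0,-4],[0,0,0,-6],[0,0,0,-8],[0,0,0,-10]]]'
python3 -m crank '[[[0,0,0,-2],[0,0,0,-4],[0,0,0,-6],[0,0,0,-8],[0,0,0,-10]]]'
python3 -m crank '[[[0,0,0,0],[0,0,0,0],[0,0,0,0]]]'
python3 -c "
from h import *
state();m=camera_model('wrist')
p,d=get_image('wrist');cv2.imwrite('pics/w9.png',p[:,:,::-1])
p,d=get_image('scene');cv2.imwrite('pics/s9.png',cv2.resize(p[100:280,150:390,::-1],None,fx=3.3,fy=3.3))
p,d=get_image('top');cv2.imwrite('pics/t9.png',cv2.resize(p[145:305,205:415,::-1],None,fx=3.7,fy=3.7))"
```

```text
t: 10.0
tool_pos: [0.5203, -0.075, 0.077]
tool_rot: [-2.131, 0.19, 2.128]
contact_force: [-1.3, -2.8, 6.4]
opening: 0.017
t: 10.42
tool_pos: [0.5203, -0.075, 0.077]
tool_rot: [-2.031, 0.362, 2.029]
contact_force: [-1.4, -3.3, 6.1]
opening: 0.0162
t: 10.83
tool_pos: [0.5203, -0.075, 0.077]
tool_rot: [-1.927, 0.519, 1.924]
contact_force: [-1.0, -3.0, 4.8]
opening: 0.0161
t: 11.25
tool_pos: [0.5203, -0.0749, 0.077]
tool_rot: [-1.816, 0.664, 1.814]
contact_force: [-1.0, -2.9, 5.3]
opening: 0.0163
t: 11.5
tool_pos: [0.5204, -0.0749, 0.077]
tool_rot: [-1.817, 0.663, 1.815]
contact_force: [-1.3, -2.9, 5.7]
opening: 0.0162
t 11.5 tcp [ 0.5204 -0.0749  0.077 ] jig [-0.0008  0.0006  0.077 ] jawyaw -130.09 x [ 0.001 -0.001 -1.   ] F [-1.3 -2.9  5.7] M [-0.5   0.2   0.07] op 0.0162 q [-0.28 -0.04  1.97 -0.    1.2   1.99]
```

View pics/w9.png

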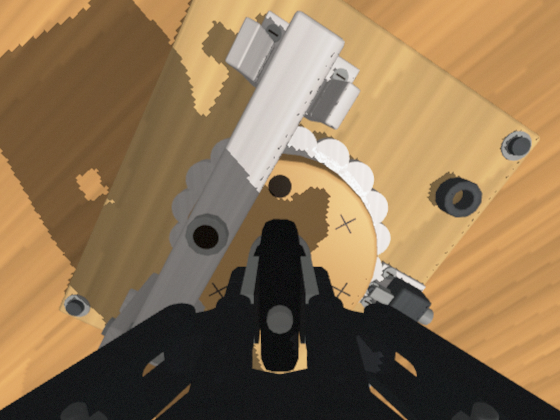

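View pics/s9.png

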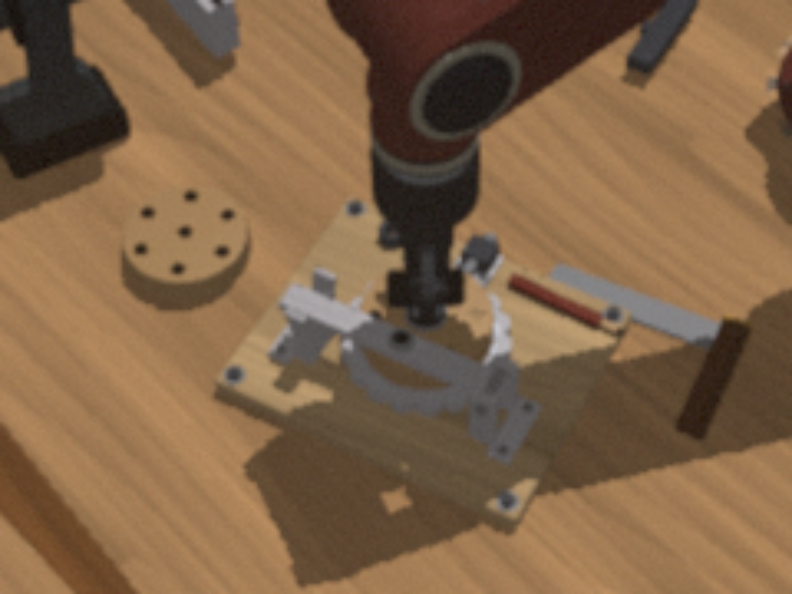

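```bash
python3 - <<'E'
from h import *
state();m=camera_model('wrist');p,d=get_image('wrist')
for q in [(280,187),(345,224)]:
    h=w2j(onz(m,*q,.0595))[0];print(h,np.degrees(np.arctan2(h[1]-.0009,h[0]+.0006)))
v,u=np.mgrid[0:420,0:560];z=d
c=np.stack([(u-m['cx'])/m['fx']*z,(v-m['cy'])/m['fy']*z,z],-1).reshape(-1,3)
P=w2j(R.from_rotvec(m['attitude']).apply(c)+m['xyz'])
b=P[(abs(P[:,0]-.04)<.007)&(P[:,2]>.055)&(P[:,2]<.085)&(z>0).ravel()]
for y in np.arange(.05,-.11,-.03):
    k=b[abs(b[:,1]-y)<.006]; print(round(y,3),len(k),np.median(k[:,2]).round(4) if len(k) else '')
E
```

```text
t 11.65 tcp [ 0.5204 -0.0749  0.077 ] jig [-0.0008  0.0006  0.077 ] jawyaw -130.09 x [ 0.001 -0.001 -1.   ] F [-1.  -2.7  5.1] M [-0.55  0.22 -0.08] op 0.0162 q [-0.28 -0.04  1.97 -0.    1.2   1.99]
[ 0.01896293 -0.03340824  0.0595    ] -60.30774414632885
[-0.02062837 -0.03335703  0.0595    ] -120.312690624476
0.05 285 0.0725
0.02 606 0.0725
-0.01 868 0.0731
-0.04 812 0.0725
-0.07 953 0.0724
-0.1 784 0.0723
```

The hole sits at -60.3°, the bar is flat at 72.5 mm and the grip is steady, so I'm handing in.

```bash
python3 -c "
from station import *
print(finish_job())"
```

```text
the job is handed in; nothing more can be done
None
```

The job is done and handed in at about 11.7 s of the 54 s allowed. The arm is still gripping the knob with a 60 N grip setting, its jaws 16 mm apart.

- **Guide bar:** I pushed it down with the closed fingers until it seated in its catch. Depth readings along its length put the top at 72.3–73.1 mm (73 mm when closed), both before and after the turn.
- **Hub:** I gripped the wing knob on its axis and turned it 60° clockwise, three clicks. The bored hole measured 60.3° clockwise of the jig's x axis, which is the third stop. The wing stayed aligned in the fingers throughout.
- **Forces and bystanders:** The highest contact force I read was about 14 N, while seating the bar. In the pictures the other things on and around the jig are where they were; I checked those by eye and did not measure them.

One check disagreed along the way. The first wrist picture put the knob about 7–9 mm off because the arm was still settling. Repeated at rest, it agreed with the top and scene cameras to about 1 mm.

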